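# Wind the prop stand down to its pointer

## Robot

A 6-joint arm with a two-finger parallel gripper is mounted at the origin on the work surface; the furniture and walls round the work are solid. World frame = base frame: x ahead of the robot, y to its left, z up, the work surface at z = 0. Lengths are in m, angles in rad, forces in N, time in s.
With the tool pointing down it reaches from about 0.35 to 0.975 m from the base axis. Payload 4.9 kg.
Tool frame: the origin (TCP) lies at the very end of the fingers, on their centre line; the grasp point (between the pads) lies ctrl.grip_point_offset behind it (ctrl.grip_point_offset is the distance from the TCP to the grasp point, in m); z points along the fingers, y is the line along which they close (so a half turn about z gives the same grasp; the last joint's range is limited). The gripper opens to 85 mm and grips with 20 to 120 N. Pads are 22 mm wide; open, the fingers measure 114 mm over their backs; the gripper's body (76 mm by 85 mm) begins 54 mm behind the grasp point. The pads swing forward as they close: fully open they stand 13 mm farther back than shut.
Start: joints at [-1.341, 0.053, 1.613, -0, 1.476, -0.119], TCP at [0.214, -0.587, 0.231] pointing down, gripper open.
Joint ranges: [-3.01, 3.01], [-1.01, 2.22], [0.06, 2.58], [-1.02, 4.17], [0.09, 2.62], [-3.14, 3.14]. Speed limits (rad/s): [2.57, 2.57, 3.14, 3.14, 3.14, 3.14].

## Interface

Orientations are given as a rotation vector (axis times angle).
In Python, from station import ctrl gives the robot as it stands. The module is installed in compiled form; this text tells all that it offers.
- The arm moves only by the tool drive_tool, never from a script. Its argument "steps" is a list of rows, each an object with "translation": the shift along the tool's x, y, z normalised to -1 to 1, where 1 is 4 cm, a list of three; "angular": the turn, a rotation vector about the tool's x, y, z normalised to -1 to 1, where 1 is 8 degrees, a list of three; "gripper": the opening, from 0 (shut) to 1 (fully open). In form: [{"translation": [dx, dy, dz], "angular": [wx, wy, wz], "gripper": gripper}, ...]. A call has 1 to 8 rows; each row shifts and turns the commanded pose from where the row before left it, along the tool's axes as they then stand; what a row does not reach is not made up. A row lasts 1/8 s, in which the tool goes at most 62.5 mm and 10.7 degrees, less where a joint would pass 70% of its speed; a pose out of reach is approached as far as the arm can. A call with a number of a shift or a turn outside -1 to 1 is refused whole. A call with a gripper value outside its range is refused whole. The fingers move at their own pace and stop on an object; "force" is the grip in N (left out, the last holds). Time passes only in rows, so rows that do not move let the fingers close. It gives the time, the measured TCP pose, the force, the opening and the grip force at its end, in the units of the state.
- ctrl.get_obs(): the state, without advancing time (a new reading comes with each control period).
- ctrl.get_image(name): name is "scene" or "side" or "wrist"; returns a dict with "color" (420x560x3 uint8, red, green, blue), "depth" (420x560 float32, m along the optical axis (not along the pixel's ray), 0 where there is no reading), "fx", "fy", "cx", "cy" (pixels), "R" (3x3) and "t" (3): a world point X has camera coordinates R X + t. Camera axes: x right, y down, z forward; pixel columns grow to the right and rows downward; lengths in m; the calibration is good to about 2 mm. A picture is of the moment at which its call begins.
- ctrl.finish_job(): hands the job in; it is judged then, once.
The state is a dict: "t": time; "q": joint angles; "dq": joint speeds; "effort": joint torques, N m; "tool_pos": TCP position; "tool_rot": TCP orientation; "contact_force": force on the tool from outside, world axes, zero at the start; "wrist_torque": the same for the moment, N m; "opening": finger opening in m; "grip_force": force on a finger pad.
Only numpy, scipy, OpenCV 4.12 (cv2) and the standard library are available. Lean on these libraries where they do the work, as an engineer would, in place of code of your own. Each camera call takes 0.05 s, during which the arm holds its last target. There are 200 camera calls.

## Task

Lower the screw-driven prop stand so that its platform, with the pot standing on it, is level with the pointer on the side rod. Throw the weighted pawl back off the ratchet wheel, wind the platform down with the T-handle (counter-clockwise seen from above, half a turn at a time, changing from one end of the bar to the other), and then, with the platform still level with the pointer, tip the pawl back so that its tooth drops fully in between two teeth of the wheel. Leave the pointer where it is set, keep the pot upright on the platform, and do not disturb the two spice jars and the small black tape roll nearby.

Things in the scene. Friction and masses are not known exactly. Their poses are not given: they have to be found in the camera images.
- stand: Fixed grey stand, origin on the table under its vertical spindle; x to its back, y left, z up. Base 140 x 110 x 12 mm (x -105 to 35, y +-55). Two 14 mm columns at y = +-42 carry a head 70 x 110 mm, top 167 mm up; its bracket to y = -104 carries the pawl. The thin side rod with the pointer stands at x = -75, y = -72, 152 mm tall. The round platform is in front (-x).
- bar_centre (a point): Centre of the T-handle's bar, on the spindle axis, always 225 mm above the table. The bar: level steel rod 12 mm thick, 120 mm long, along this point's x axis; hub of 24 mm diameter round its middle. The toothed wheel below reaches 35 mm out and to 42 mm under the bar's axis. Under the bar's ends is the head (58 mm down); over the stand's -y side the pawl's arm (31 mm down).
- handle (a joint): Angle of spindle, wheel and T-handle, rad, positive counter-clockwise from above; at 0 the bar lies along the stand's x. Counter-clockwise lowers the platform 16 mm a turn. Takes 0.25 N m, stays put, starts at 0 to 1.5, stops at 12. Pawl down: locked counter-clockwise, clicks past clockwise. 8 teeth: a gap's middle is under the pawl at multiples of pi/4; it drops fully in within 0.15 rad of that.
- pawl (a joint): Angle of the pawl in rad: 0 when its tooth is fully down between two teeth of the wheel, about 0.12 when it rests on top of a tooth, 1.35 when it is thrown back against its stop. It is balanced by its weight: it falls back on to the wheel from below about 0.8 rad and falls outward to its stop from above that, and stays there.
- pawl_ball (a point): Centre of the black ball, 18 mm in diameter, on an 8 mm rod: the pawl's grip. The ball is 42 mm from the pivot: straight above it (227 mm above the table) when the pawl is down; 41 mm outward of it (stand's -y) and 9 mm above the pivot when the pawl is thrown back.
- pawl_pivot (a point): Pivot of the pawl, at x = 0, y = -90, z = 185 mm of the stand; the hinge lies along the stand's x axis. Lifting the pawl swings the ball from above the pivot outward to the stand's -y side, and its 66 mm arm, which points to the spindle, upward.
- platform_rim (a point): Point on the top face of the aluminium platform, at the rim of its round plate (90 mm in diameter, centre 75 mm in front of the spindle), next to the pointer. Starts 111 to 115 mm above the table.
- platform (a joint): How far the platform has come down from its top position, m; its top face is then 0.115 minus this above the table.
- pointer_tip (a point): Upper face of the flat steel pointer at its tip, 2 mm from the platform's rim; the pointer sits on a dark collar clamped on the side rod, 95 to 103 mm above the table. The platform is level when its top face (platform_rim) is at this height.
- pot: White plastic pot with lid, 67 mm in diameter, 55 mm tall, origin under its centre; it stands loose on the platform's round plate.
- jar_a: Spice jar with an ochre cap, 42 mm in diameter, 106 mm tall, origin under its centre; a bystander.
- jar_b: Spice jar with a black cap, 40 mm in diameter, 105 mm tall, origin under its centre; a bystander.
- gaffer: Black tape roll lying flat, 62 mm in diameter, 19 mm tall, origin under its centre; a bystander.

How it is judged:
By the outcome, as a careful person would: the job done as asked, in the order asked, and still so for the second after the job is handed in, with the robot touching nothing.
It also fails if it takes over 72 s, if anything falls off the work surface, if the arm or the gripper's body presses on something with over 40 N, if the wrist force passes 120 N, or if a joint passes its speed limit or range.

## Working session

There is one attempt and no reset: what is moved stays moved. The work goes in short steps, Python scripts to look and compute and a tool call to move; the robot and the scene stay as the last step left them, time stands still between calls to the robot, and variables do not carry over. Pictures are saved under pics/ and viewed, at most 10 in all, crops included, and the job is handed in when it is done.

Besides the shell and the picture viewer there is one more tool, called after "Request:" as name(argument=value, ...) on one line, values as JSON. drive_tool: Moves the arm, as the interface text tells. Its arguments: {"type":"object","properties":{"steps":{"type":"array"},"force":{"type":"number"}},"required":["steps"]}

```bash
mkdir -p pics; cat > h.py <<'E'
import numpy as np, cv2
from station import ctrl
from scipy.spatial.transform import Rotation as Ro
def save(im,n): cv2.imwrite('pics/'+n+'.png',im['color'][:,:,::-1])
def pt(im,u,v,d=None):
    if d is None: d=im['depth'][int(v),int(u)]
    c=np.array([(u-im['cx'])/im['fx']*d,(v-im['cy'])/im['fy']*d,d]); return im['R'].T@(c-im['t'])
def proj(im,X):
    c=im['R']@np.asarray(X)+im['t']; return im['fx']*c[0]/c[2]+im['cx'],im['fy']*c[1]/c[2]+im['cy']
def cloud(im):
    v,u=np.mgrid[:420,:560]; d=im['depth']; c=np.stack([(u-im['cx'])/im['fx']*d,(v-im['cy'])/im['fy']*d,d],-1)
    return (c-im['t'])@im['R']
E
python3 - <<'E'
from h import *
o=ctrl.get_obs(); print(o,ctrl.grip_point_offset)
a=ctrl.get_image('scene');b=ctrl.get_image('side')
for n,i in(('scene',a),('side',b)): print(n,i['fx'],-i['R'].T@i['t'],i['R'][2]); np.savez('pics/'+n+'0.npz',**i)
cv2.imwrite('pics/s0.png',a['color'][:,:,::-1]);cv2.imwrite('pics/d0.png',b['color'][:,:,::-1])
E
```

```text
{'t': 0.0, 'q': array([-1.34099881e+00,  5.33335895e-02,  1.61428452e+00,  1.86856748e-05,
        1.47597696e+00, -1.18975857e-01]), 'dq': array([-0.00023304,  0.00167109,  0.00061862,  0.00077323, -0.00044562,
       -0.00260216]), 'effort': array([-1.23984140e-03, -3.93684053e+01, -3.70180106e+01, -1.51441332e-04,
        7.11461005e-03,  1.26218328e-05]), 'tool_pos': array([ 0.21346996, -0.58676336,  0.23008309]), 'tool_rot': array([-3.09197500e+00, -5.44729555e-01,  1.44935218e-04]), 'contact_force': array([ 0.23735178, -0.61849246,  0.22777198]), 'wrist_torque': array([-0.02583597,  0.01910054, -0.0011313 ]), 'grip_force': 0.0, 'opening': 0.08531551728378775} 0.0187
scene 532.8950495828616 [-0.32219038  0.61876102  0.84550793] [ 0.62034768 -0.54236127 -0.56658009]
side 443.5796616292378 [0.5087921  0.96572374 0.61748058] [-0.06103564 -0.90066515 -0.43020569]
```

View pics/s0.png

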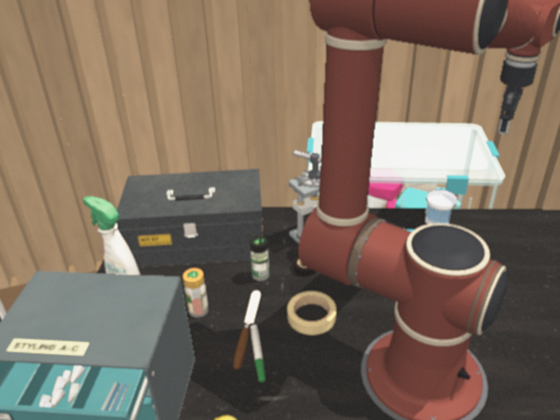

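View pics/d0.png

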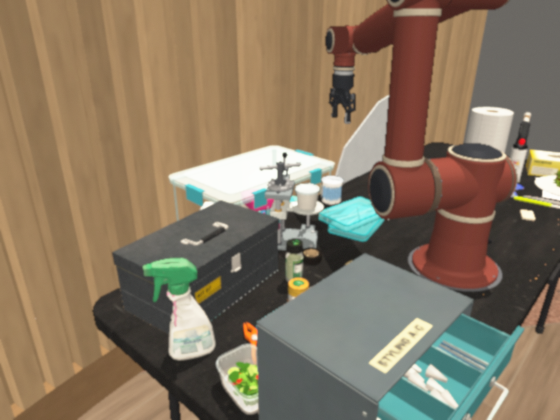

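The stand is at about (305,190) in the scene view, partly hidden by the arm, and at about (285,195) in the side view. The jars are at (260,258) and (196,293) in the scene view. I'll measure it from the side view's depth with enlarged crops.

```bash
python3 - <<'E'
from h import *
a=dict(np.load('pics/scene0.npz'));b=dict(np.load('pics/side0.npz'))
c1=cv2.resize(a['color'][140:285,245:345],None,fx=4,fy=4,interpolation=2)
c2=cv2.resize(b['color'][140:285,240:340],None,fx=4,fy=4,interpolation=2)
cv2.imwrite('pics/c0.png',np.hstack([c1,c2])[:,:,::-1])
for n,i,ps in(('scene',a,[(301,153),(315,160),(300,185),(297,240),(260,245),(196,275)]),('side',b,[(284,155),(280,167),(280,187),(307,188),(320,207),(280,245),(294,246),(298,286),(312,254),(290,240)])):
  for p in ps: print(n,p,pt(i,*p).round(3))
E
```

```text
scene (301, 153) [ 0.484 -0.146  0.231]
scene (315, 160) [ 0.437 -0.147  0.23 ]
scene (300, 185) [ 0.448 -0.109  0.174]
scene (297, 240) [ 0.453 -0.102  0.01 ]
scene (260, 245) [0.406 0.054 0.108]
scene (196, 275) [0.421 0.213 0.108]
side (284, 155) [ 0.436 -0.238  0.226]
side (280, 167) [ 0.452 -0.141  0.225]
side (280, 187) [ 0.453 -0.124  0.175]
side (307, 188) [ 0.379 -0.14   0.165]
side (320, 207) [ 0.343 -0.131  0.111]
side (280, 245) [ 0.453 -0.107  0.009]
side (294, 246) [0.429 0.065 0.103]
side (298, 286) [0.434 0.229 0.104]
side (312, 254) [ 0.369 -0.064  0.003]
side (290, 240) [0.437 0.04  0.105]
```

View pics/c0.png

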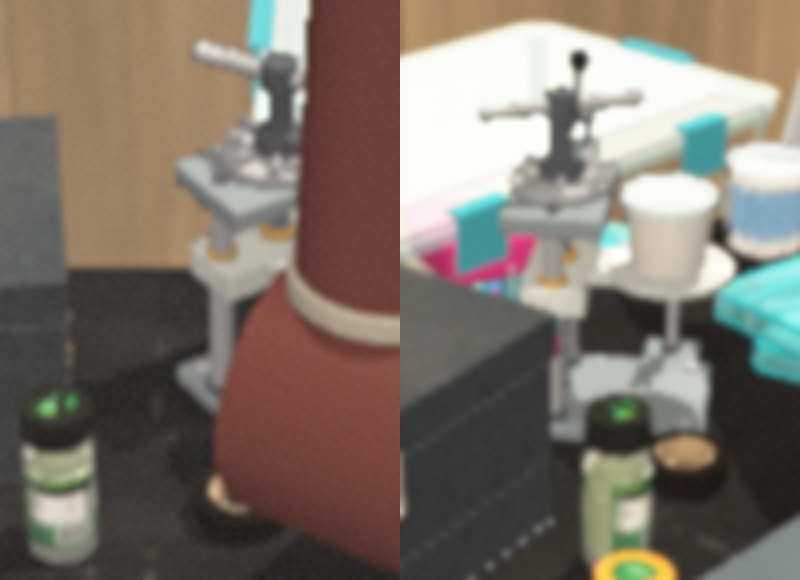

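The crops show the stand's hub at about (0.45,-0.15), with the pawl ball on its far side at y ≈ -0.24. The bar runs roughly along x, the pot is on the robot's side, and the toolbox is to the left. Next I move the wrist camera over the stand for accurate measurement.

Request:
drive_tool(steps=[{"translation": [0.3, -0.2, -1], "angular": [0, 0, 0], "gripper": 1}, {"translation": [0.8, -0.6, -1], "angular": [0, 0, 0], "gripper": 1}, {"translation": [1, -0.8, -0.9], "angular": [0, 0, 0], "gripper": 1}, {"translation": [1, -0.8, -0.7], "angular": [0, 0, 0], "gripper": 1}, {"translation": [1, -0.8, -0.6], "angular": [0, 0, 0], "gripper": 1}, {"translation": [1, -0.8, 0], "angular": [0, 0, 0], "gripper": 1}, {"translation": [0.8, -0.8, 0], "angular": [0, 0, 0], "gripper": 1}, {"translation": [0, 0, 0], "angular": [0, 0, 0], "gripper": 0.4}])

```text
t: 1.1
tool_pos: [0.3706, -0.3243, 0.3994]
tool_rot: [3.092, 0.552, 0.001]
contact_force: [-0.5, -0.4, 0.3]
opening: 0.0697
grip_force: 0.0
```

```bash
cat > look.py <<'E'
import sys
from h import *
n=sys.argv[1]; o=ctrl.get_obs(); print(o['t'],o['tool_pos'],o['tool_rot'],o['q'])
w=ctrl.get_image('wrist'); s=ctrl.get_image('scene')
np.savez('pics/w'+n+'.npz',**w);np.savez('pics/s'+n+'.npz',**s); print(w['fx'],-w['R'].T@w['t'],w['R'][2])
cv2.imwrite('pics/w'+n+'.png',w['color'][:,:,::-1])
E
python3 look.py 1
```

```text
1.1 [ 0.37064319 -0.32425233  0.39935385] [3.09249061e+00 5.51527741e-01 6.98751293e-04] [-8.70119195e-01 -3.09067036e-01  1.66805378e+00  2.37241196e-04
  1.78211827e+00  3.47749683e-01]
332.07696729442125 [ 0.43661587 -0.30028389  0.54249058] [-0.25965455 -0.09730417 -0.96078687]
```

View pics/w1.png

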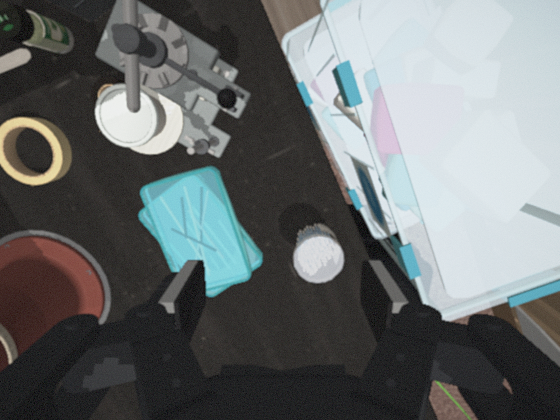

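The wrist view shows the pawl ball at (227,98), the hub at (127,38), the bar through (135,75), the pot at (130,113) and the pointer collar near (205,147). I'll shift the camera to centre the stand and get a second view.

Request:
drive_tool(steps=[{"translation": [0.5, -1, 0], "angular": [0, 0, 0], "gripper": 0.4}, {"translation": [0.5, -1, 0], "angular": [0, 0, 0], "gripper": 0.4}, {"translation": [0, -0.6, 0], "angular": [0, 0, 0], "gripper": 0.4}, {"translation": [0, 0, 0], "angular": [0, 0, 0], "gripper": 0.4}])

```text
t: 1.7
tool_pos: [0.3714, -0.2151, 0.3994]
tool_rot: [3.093, 0.545, 0.0]
contact_force: [0.2, 0.4, 0.3]
opening: 0.0346
grip_force: 0.0
```

```bash
python3 look.py 2; python3 -c "
import cv2;i=cv2.imread('pics/w2.png');cv2.imwrite('pics/w2c.png',cv2.resize(i[0:300,60:460],None,fx=2,fy=2,interpolation=2))"
```

```text
1.7 [ 0.37142532 -0.2151443   0.3993751 ] [3.09318846e+00 5.44604979e-01 4.24833488e-04] [-6.98538266e-01 -4.66732282e-01  1.78441317e+00 -3.34752291e-04
  1.82310438e+00  5.23614970e-01]
332.07696729442125 [ 0.43750111 -0.1914259   0.54248502] [-0.26015862 -0.09667831 -0.96071369]
```

View pics/w2c.png

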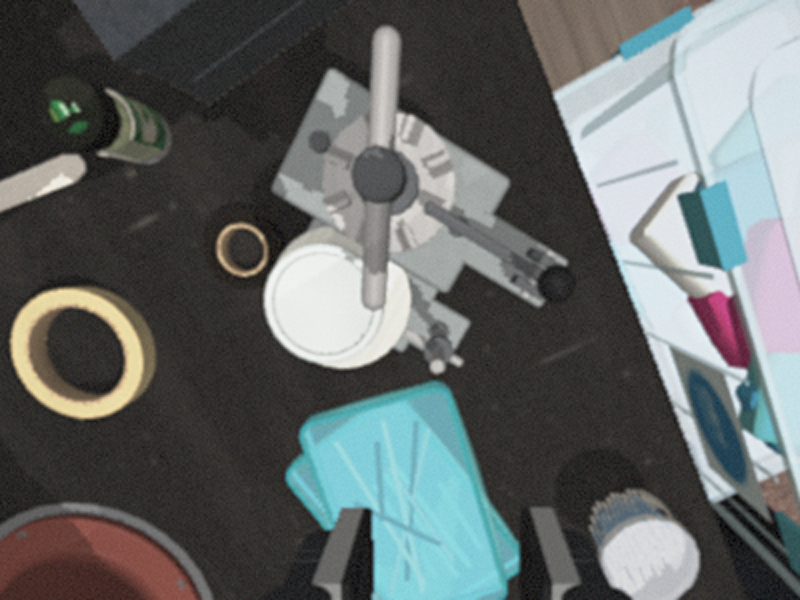

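In the full frame this gives the hub at (250,88), bar ends at about (253,16) and (247,151), the ball at (338,142), the side rod and collar at about (279,172), and the pot lid centre at about (222,152). Now I turn these into coordinates.

```bash
python3 - <<'E'
from h import *
w1=dict(np.load('pics/w1.npz'));w=dict(np.load('pics/w2.npz'))
def ray(i,u,v):
    d=i['R'].T@np.array([(u-i['cx'])/i['fx'],(v-i['cy'])/i['fy'],1]); return -i['R'].T@i['t'],d/np.linalg.norm(d)
def plane(i,u,v,z): o,d=ray(i,u,v); return o+d*(z-o[2])/d[2]
def tri(r):
    A=0;b=0
    for o,d in r: P=np.eye(3)-np.outer(d,d);A=A+P;b=b+P@o
    return np.linalg.solve(A,b)
def blob(i,u,v,s,thr):  # dark blob centroid
    g=i['color'].max(2); m=np.zeros(g.shape,np.uint8); m[v-s:v+s,u-s:u+s]=(g[v-s:v+s,u-s:u+s]<thr)
    n,l,st,c=cv2.connectedComponentsWithStats(m); k=l[v,u]; return c[k],st[k]
for (u,v),(u2,v2),n in (((338,142),(227,98),'ball'),):
    D=w['depth'][v,u]; m=(abs(w['depth']-D)<.012); P=cloud(w)
    yy,xx=np.mgrid[:420,:560]
    for i,uu,vv in((w,u,v),(w1,u2,v2)):
        b=(abs(i['depth']-i['depth'][vv,uu])<.012)&(np.hypot(xx-uu,yy-vv)<12)&(i['color'].max(2)<70)
        print(n,b.sum(),xx[b].mean(),yy[b].mean(),i['depth'][vv,uu],cloud(i)[b].mean(0))
P=cloud(w); yy,xx=np.mgrid[:420,:560]
# bar: points with z in 0.215..0.236, non-ball
m=(P[...,2]>.222)&(P[...,2]<.24)&(w['depth']>0)&(np.hypot(P[...,0]-.45,P[...,1]+.15)<.085)
n,l,st,c=cv2.connectedComponentsWithStats(m.astype(np.uint8))
print(st,c)
for k in range(1,n):
    if st[k,4]>40:
        q=P[l==k]; c0=q.mean(0); e=np.linalg.svd(q[:,:2]-c0[:2],full_matrices=0)[2][0]; s=(q[:,:2]-c0[:2])@e
        print(k,c0,e,np.degrees(np.arctan2(e[1],e[0])),(c0[:2]+np.outer([s.min(),s.max()],e)),np.median(q[:,2]))
for n,u,v,z in(('hub',250,88,None),('end1',253,17,.225),('end2',247,150,.225),('rod',279,183,None),('rod2',279,172,None),('pot',222,152,None),('plat',257,165,None),('ball',338,142,.227),('pointer?',276,163,None)):
    print(n,pt(w,u,v).round(4),plane(w,u,v,z).round(4) if z else '')
E
python3 -c "
import cv2;i=cv2.imread('pics/w2.png');cv2.imwrite('pics/w2d.png',cv2.resize(i[110:210,190:320],None,fx=6,fy=6,interpolation=2))"
```

```text
ball 288 337.68055555555554 141.81597222222223 0.30110857 [ 0.43298095 -0.24697145  0.23369175]
ball 299 226.35785953177256 97.89632107023411 0.29102015 [ 0.4334243  -0.24887905  0.23362826]
[[     0      0    560    420 233066]
 [   235     13     28    143   2134]] [[279.7773163  210.65465147]
 [249.21274602  83.3940956 ]]
1 [ 0.45198578 -0.15534851  0.23187902] [-0.96461593 -0.26365909] -164.71270904332593 [[ 0.50695582 -0.14032352]
 [ 0.39209558 -0.17171834]] 0.23111603344663678
hub [ 0.4494 -0.1574  0.2356] 
end1 [ 0.5032 -0.1417  0.2316] [ 0.5046 -0.1406  0.225 ]
end2 [ 0.3975 -0.1714  0.2322] [ 0.3965 -0.1709  0.225 ]
rod [ 0.3633 -0.2143  0.1528] 
rod2 [ 0.3677 -0.2123  0.102 ] 
pot [ 0.3772 -0.1415  0.1661] 
plat [ 0.3685 -0.1819  0.1142] 
ball [ 0.433  -0.2469  0.2359] [ 0.4328 -0.2485  0.227 ]
pointer? [ 0.3665 -0.2069  0.0199]
```

View pics/w2d.png

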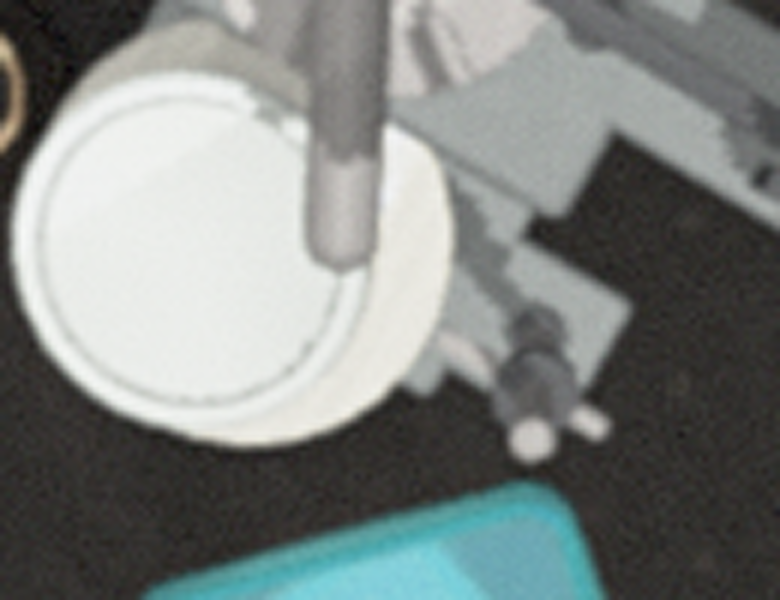

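The crop shows the pointer as a light sliver from the collar (crop (520,370)) to the platform rim (crop (450,340)), so about (267,168) in the full frame. The stand yaw is about -10.3° and the handle starts near 0.45 rad. Next, the pointer height from depth.

```bash
python3 - <<'E'
from h import *
for n in('w1','w2'):
    w=dict(np.load(f'pics/{n}.npz')); P=cloud(w)
    c,s=np.cos(-.180),np.sin(-.180); R=np.array([[c,-s],[s,c]]); O=np.array([.4497,-.156])
    L=(P[...,:2]-O)@R; 
    Z=P[...,2]
    def st(m,t): print(n,t,m.sum(),np.median(Z[m]).round(4) if m.any() else '',Z[m].std().round(4) if m.any() else '')
    r=np.hypot(L[...,0]+.075,L[...,1])
    st((r<.044)&(r>.036)&(Z>.105)&(Z<.12),'plat')
    near=(abs(L[...,0]+.075)<.012)&(L[...,1]<-.044)&(L[...,1]>-.064)&(Z>.085)&(Z<.12)
    br=w['color'].min(2)
    st(near,'near'); st(near&(br>120),'bright')
    for z0 in np.arange(.088,.116,.002): print((near&(Z>=z0)&(Z<z0+.002)).sum(),end=' ')
    print(np.unravel_index(np.argmax(near),near.shape))
    vv,uu=np.where(near&(br>110)); 
    for u,v in list(zip(uu,vv))[:40]: print(u,v,w['color'][v,u],(L[v,u]*1e3).round(1),(Z[v,u]*1e3).round(1))
E
```

```text
w1 plat 530 0.1143 0.0009
w1 near 68 0.0977 0.0061
w1 bright 62 0.0974 0.0064
0 0 0 3 37 7 3 4 0 0 1 5 4 4 0 (np.int64(132), np.int64(181))
181 132 [168 167 159] [-69.7 -44.1] 110.5
180 133 [196 195 183] [-70.9 -44.2] 113.4
181 133 [155 154 150] [-70.9 -44.6] 110.3
180 134 [171 171 162] [-72.4 -44.3] 111.6
179 135 [194 194 183] [-73.7 -44.3] 113.9
180 135 [152 154 147] [-73.7 -44.6] 110.6
185 135 [174 178 172] [-73.2 -47. ] 96.5
179 136 [171 170 160] [-75.2 -44.4] 112.0
185 136 [185 183 181] [-74.2 -47.7] 97.2
186 136 [194 192 187] [-73.6 -48.8] 96.9
187 136 [182 180 176] [-72.9 -50. ] 97.3
178 137 [197 196 184] [-76.5 -44.3] 114.2
179 137 [157 156 151] [-76.7 -44.5] 110.0
184 137 [178 178 176] [-76.1 -47. ] 96.6
185 137 [188 183 180] [-75.5 -48.1] 96.4
186 137 [199 195 192] [-75.  -49.1] 95.8
187 137 [192 188 185] [-74.2 -50.3] 96.1
188 137 [180 178 174] [-73.7 -51.3] 95.7
189 137 [163 163 160] [-73.  -52.5] 95.8
178 138 [175 174 165] [-77.6 -44.8] 114.0
184 138 [178 177 174] [-77.3 -47.6] 96.8
185 138 [188 185 183] [-76.7 -48.6] 96.1
186 138 [191 189 185] [-75.7 -50.1] 97.8
187 138
[... 1775 characters left out ...]
.4
270 168 [145 142 141] [-72.9 -57.3] 95.9
275 168 [112 114 111] [-70.3 -63.4] 90.7
265 169 [182 180 180] [-77.1 -52.1] 98.1
266 169 [185 184 180] [-76.7 -53.3] 96.5
267 169 [198 196 194] [-75.9 -54.4] 97.3
268 169 [198 197 189] [-75.2 -55.6] 97.4
269 169 [191 188 184] [-74.7 -56.8] 96.3
270 169 [165 160 157] [-73.8 -57.9] 98.0
271 169 [136 133 130] [-73.5 -59.1] 95.4
272 169 [139 139 136] [-73.1 -60.4] 93.7
274 169 [127 126 127] [-71.7 -62.7] 93.6
258 170 [206 207 195] [-80.3 -44.3] 114.1
266 170 [173 175 172] [-77.6 -53.9] 98.2
267 170 [182 184 180] [-77.2 -55.1] 96.6
268 170 [192 191 187] [-76.4 -56.2] 97.4
269 170 [193 189 185] [-75.7 -57.4] 97.3
270 170 [177 174 170] [-75.1 -58.6] 97.0
```

The platform is at about 114 mm (the handle gives 113.9) and the pointer at about 97 mm. So the target is handle 9π/4, a turn of about 379° from here. Pawl first: I'll write a helper that works out pose differences in move units.

```bash
cat > go.py <<'E'
# go.py n x y z yaw_deg : n equal rows to pose (tool down, tool-x at yaw)
import sys
from h import *
def go(n,x,y,z,yaw):
    o=ctrl.get_obs(); p=np.array(o['tool_pos']); R=Ro.from_rotvec(o['tool_rot'])
    T=Ro.from_euler('z',yaw,degrees=True)*Ro.from_euler('x',180,degrees=True)
    w=(R.inv()*T).as_rotvec(); d=(np.array([x,y,z])-p)/n
    print('t',o['t'],p.round(4),'yaw',np.degrees(np.arctan2(*R.as_matrix()[1::-1,0])).round(1),'F',o['contact_force'].round(1))
    for i in range(n):
        print((R.inv().apply(d)/.04).round(2),(np.degrees(w)/n/8).round(2)); R=R*Ro.from_rotvec(w/n)
if __name__=='__main__': a=list(map(float,sys.argv[1:])); go(int(a[0]),*a[1:])
E
python3 go.py 8 .4335 -.247 .27 79.7
```

```text
t 1.8 [ 0.3716 -0.2161  0.399 ] yaw 19.9 F [-0.6 -0.7  0.3]
[0.15 0.16 0.4 ] [-0.    0.   -0.93]
[0.13 0.17 0.4 ] [-0.    0.   -0.93]
[0.1  0.19 0.4 ] [-0.    0.   -0.93]
[0.08 0.2  0.4 ] [-0.    0.   -0.93]
[0.05 0.21 0.4 ] [-0.    0.   -0.93]
[0.02 0.22 0.4 ] [-0.    0.   -0.93]
[-0.    0.22  0.4 ] [-0.    0.   -0.93]
[-0.03  0.21  0.4 ] [-0.    0.   -0.93]
```

Request:
drive_tool(steps=[{"translation": [0.15, 0.16, 0.4], "angular": [0, 0, -0.93], "gripper": 0.45}, {"translation": [0.13, 0.17, 0.4], "angular": [0, 0, -0.93], "gripper": 0.45}, {"translation": [0.1, 0.19, 0.4], "angular": [0, 0, -0.93], "gripper": 0.45}, {"translation": [0.08, 0.2, 0.4], "angular": [0, 0, -0.93], "gripper": 0.45}, {"translation": [0.05, 0.21, 0.4], "angular": [0, 0, -0.93], "gripper": 0.45}, {"translation": [0.02, 0.22, 0.4], "angular": [0, 0, -0.93], "gripper": 0.45}, {"translation": [0, 0.22, 0.4], "angular": [0, 0, -0.93], "gripper": 0.45}, {"translation": [-0.03, 0.21, 0.4], "angular": [0, 0, -0.93], "gripper": 0.45}])

```text
t: 2.8
tool_pos: [0.4338, -0.2474, 0.2699]
tool_rot: [-2.412, -2.011, 0.001]
contact_force: [0.4, 0.7, 0.5]
opening: 0.0382
grip_force: 0.0
```

```bash
python3 go.py 2 .4335 -.247 .213 79.7
```

```text
t 2.8 [ 0.4338 -0.2474  0.2699] yaw 79.6 F [0.4 0.7 0.5]
[ 0.   -0.    0.71] [-0. -0. -0.]
[ 0.   -0.    0.71] [-0. -0. -0.]
```

Request:
drive_tool(steps=[{"translation": [0, 0, 0.7], "angular": [0, 0, 0], "gripper": 0.45}, {"translation": [0, 0, 0.7], "angular": [0, 0, 0], "gripper": 0.45}, {"translation": [0, 0, 0], "angular": [0, 0, 0], "gripper": 0.45}, {"translation": [0, 0, 0], "angular": [0, 0, 0], "gripper": 0.1}, {"translation": [0, 0, 0], "angular": [0, 0, 0], "gripper": 0.1}, {"translation": [0, 0, 0], "angular": [0, 0, 0], "gripper": 0.1}, {"translation": [0, 0, 0], "angular": [0, 0, 0], "gripper": 0.1}], force=25)

```text
t: 3.68
tool_pos: [0.4335, -0.2465, 0.2165]
tool_rot: [2.415, 2.008, -0.003]
contact_force: [-4.8, -1.5, 2.0]
opening: 0.0157
grip_force: 24.5
```

The opening is 15.7 mm on an 18 mm ball, so the grip sits high. I'll regrip about 7 mm lower.

Request:
drive_tool(steps=[{"translation": [0, 0, 0], "angular": [0, 0, 0], "gripper": 0.4}, {"translation": [0, 0, 0], "angular": [0, 0, 0], "gripper": 0.4}, {"translation": [0, -0.02, 0.2], "angular": [0, 0, 0], "gripper": 0.4}, {"translation": [0, 0, 0], "angular": [0, 0, 0], "gripper": 0.1}, {"translation": [0, 0, 0], "angular": [0, 0, 0], "gripper": 0.1}, {"translation": [0, 0, 0], "angular": [0, 0, 0], "gripper": 0.1}, {"translation": [0, 0, 0], "angular": [0, 0, 0], "gripper": 0.1}])

```text
t: 4.55
tool_pos: [0.4333, -0.2452, 0.2063]
tool_rot: [-2.415, -2.009, -0.001]
contact_force: [5.9, -0.8, -6.7]
opening: 0.0161
grip_force: 24.5
```

```bash
python3 - <<'E'
import numpy as np
# ball arc, tool frame: x=+stand y, z=down; units of 4cm
th=np.array([0,.2,.4,.6,.8,1.0,1.15]); x=-42*np.sin(th)/40; z=(42-42*np.cos(th))/40
print(np.c_[np.diff(x),np.diff(z)].round(2))
E
```

```text
[[-0.21  0.02]
 [-0.2   0.06]
 [-0.18  0.1 ]
 [-0.16  0.14]
 [-0.13  0.16]
 [-0.07  0.14]]
```

Request:
drive_tool(steps=[{"translation": [-0.21, 0, 0.02], "angular": [0, 0, 0], "gripper": 0.1}, {"translation": [-0.2, 0, 0.06], "angular": [0, 0, 0], "gripper": 0.1}, {"translation": [-0.18, 0, 0.1], "angular": [0, 0, 0], "gripper": 0.1}, {"translation": [-0.16, 0, 0.14], "angular": [0, 0, 0], "gripper": 0.1}, {"translation": [-0.13, 0, 0.16], "angular": [0, 0, 0], "gripper": 0.1}, {"translation": [-0.07, 0, 0.14], "angular": [0, 0, 0], "gripper": 0.1}, {"translation": [0, 0, 0], "angular": [0, 0, 0], "gripper": 0.1}])

```text
t: 5.42
tool_pos: [0.4264, -0.284, 0.1829]
tool_rot: [2.414, 2.007, -0.001]
contact_force: [2.9, -2.9, 2.7]
opening: 0.0162
grip_force: 24.8
```

```bash
python3 - <<'E'
from h import *
s=ctrl.get_image('side'); c=cv2.resize(s['color'][120:240,220:360],None,fx=5,fy=5,interpolation=2); cv2.imwrite('pics/d1.png',c[:,:,::-1])
E
```

```text
(no output)
```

View pics/d1.png

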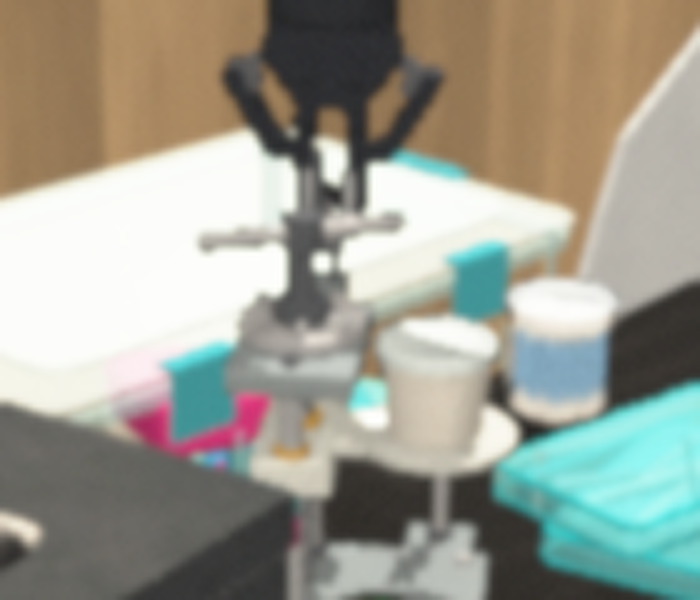

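The image shows the pawl arm raised between the fingers (around (330,190)), the pot upright, and the bar unmoved. I'll release and rise.

Request:
drive_tool(steps=[{"translation": [0, 0, 0], "angular": [0, 0, 0], "gripper": 0.5}, {"translation": [0, 0, 0], "angular": [0, 0, 0], "gripper": 0.5}, {"translation": [0, 0, 0], "angular": [0, 0, 0], "gripper": 0.5}, {"translation": [-0.1, 0, -0.8], "angular": [0, 0, 0], "gripper": 0.5}, {"translation": [-0.1, 0, -1], "angular": [0, 0, 0], "gripper": 0.5}, {"translation": [0, 0, -1], "angular": [0, 0, 0], "gripper": 0.5}, {"translation": [0, 0, -0.3], "angular": [0, 0, 0], "gripper": 0.5}])

```text
t: 6.35
tool_pos: [0.4253, -0.2914, 0.3095]
tool_rot: [2.412, 2.006, 0.001]
contact_force: [0.5, -0.1, -0.8]
opening: 0.0428
grip_force: 0.0
```

```bash
python3 look.py 3; python3 - <<'E'
from h import *
w=dict(np.load('pics/w3.npz'));P=cloud(w);O=np.array([.45,-.1565]);c,s=np.cos(-.18),np.sin(-.18)
L=(P[...,:2]-O)@np.array([[c,-s],[s,c]]);Z=P[...,2]
m=(abs(L[...,0])<.02)&(L[...,1]<-.118)&(L[...,1]>-.15)&(Z>.18); print('ball',m.sum(),L[m].mean(0) if m.any() else 0,Z[m].max() if m.any() else 0)
m=(abs(L[...,0])<.02)&(L[...,1]<-.06)&(L[...,1]>-.1)&(Z>.19)&(Z<.27); print('arm',m.sum(),L[m].mean(0) if m.any() else 0,Z[m].max() if m.any() else 0)
m=(P[...,0]<.55)&(P[...,0]>.35)&(P[...,1]>-.08)&(P[...,1]<.05)&(Z>.11)&(Z<.3); print('box',m.sum(),P[m].min(0) if m.any() else 0,P[m].max(0) if m.any() else 0)
E
python3 go.py 8 .4944 -.1444 .27 15.3
```

```text
6.35 [ 0.42533103 -0.29143544  0.3095152 ] [2.41181116e+00 2.00611302e+00 7.49569251e-04] [-7.45068675e-01 -2.49416165e-01  1.76548233e+00 -1.18839262e-04
  1.62099842e+00 -5.61928489e-01]
332.07696729442125 [ 0.43759844 -0.2221524   0.45244842] [-0.04695234 -0.27695877 -0.95973398]
ball 11864 [ 0.00022071 -0.12353218] 0.40699645306840454
arm 566 [-0.00058192 -0.08460979] 0.25492260345191414
box 0 0 0
t 6.45 [ 0.425  -0.2911  0.3074] yaw 79.5 F [ 0.1 -0.6  0.1]
[0.49 0.13 0.12] [0. 0. 1.]
[0.5  0.06 0.12] [0. 0. 1.]
[ 0.51 -0.01  0.12] [0. 0. 1.]
[ 0.5  -0.08  0.12] [0. 0. 1.]
[ 0.48 -0.15  0.12] [0. 0. 1.]
[ 0.46 -0.22  0.12] [0. 0. 1.]
[ 0.42 -0.28  0.12] [0. 0. 1.]
[ 0.38 -0.33  0.12] [0. 0. 1.]
```

The pawl is thrown back: its arm stands up to z 0.255. Next I go above the far bar end.

Request:
drive_tool(steps=[{"translation": [0.49, 0.13, 0], "angular": [0, 0, 1], "gripper": 0.45}, {"translation": [0.5, 0.06, 0], "angular": [0, 0, 1], "gripper": 0.45}, {"translation": [0.51, -0.01, 0], "angular": [0, 0, 1], "gripper": 0.45}, {"translation": [0.5, -0.08, 0], "angular": [0, 0, 1], "gripper": 0.45}, {"translation": [0.48, -0.15, 0.1], "angular": [0, 0, 1], "gripper": 0.45}, {"translation": [0.46, -0.22, 0.2], "angular": [0, 0, 1], "gripper": 0.45}, {"translation": [0.42, -0.28, 0.3], "angular": [0, 0, 1], "gripper": 0.45}, {"translation": [0.38, -0.33, 0.3], "angular": [0, 0, 1], "gripper": 0.45}])

```text
t: 7.45
tool_pos: [0.4928, -0.1432, 0.2671]
tool_rot: [-3.111, -0.416, 0.006]
contact_force: [0.5, -0.2, 0.2]
opening: 0.0386
grip_force: 0.0
```

```bash
python3 go.py 2 .4944 -.1444 .208 15.3
```

```text
t 7.45 [ 0.4928 -0.1432  0.2671] yaw 15.2 F [ 0.5 -0.2  0.2]
[0.02 0.02 0.74] [-0.01  0.01 -0.  ]
[0.02 0.02 0.74] [-0.01  0.01 -0.  ]
```

Request:
drive_tool(steps=[{"translation": [0.02, 0.02, 0.74], "angular": [0, 0, 0], "gripper": 0.45}, {"translation": [0.02, 0.02, 0.74], "angular": [0, 0, 0], "gripper": 0.45}, {"translation": [0, 0, 0], "angular": [0, 0, 0], "gripper": 0.1}, {"translation": [0, 0, 0], "angular": [0, 0, 0], "gripper": 0.05}, {"translation": [0, 0, 0], "angular": [0, 0, 0], "gripper": 0.05}, {"translation": [0, 0, 0], "angular": [0, 0, 0], "gripper": 0.05}, {"translation": [0, 0, 0], "angular": [0, 0, 0], "gripper": 0.05}], force=35)

```text
t: 8.32
tool_pos: [0.4941, -0.1443, 0.2089]
tool_rot: [-3.109, -0.423, 0.007]
contact_force: [-1.6, 5.5, -15.8]
opening: 0.0106
grip_force: 33.9
```

Request:
drive_tool(steps=[{"translation": [-0.011, -0.158, 0], "angular": [0, 0, -0.9875], "gripper": 0.05}, {"translation": [-0.011, -0.158, 0], "angular": [0, 0, -0.9875], "gripper": 0.05}, {"translation": [-0.011, -0.158, 0], "angular": [0, 0, -0.9875], "gripper": 0.05}, {"translation": [-0.011, -0.158, 0], "angular": [0, 0, -0.9875], "gripper": 0.05}, {"translation": [-0.011, -0.158, 0], "angular": [0, 0, -0.9875], "gripper": 0.05}, {"translation": [-0.011, -0.158, 0], "angular": [0, 0, -0.9875], "gripper": 0.05}, {"translation": [-0.011, -0.158, 0], "angular": [0, 0, -0.9875], "gripper": 0.05}, {"translation": [-0.011, -0.158, 0], "angular": [0, 0, -0.9875], "gripper": 0.05}])

```text
t: 9.32
tool_pos: [0.4598, -0.1106, 0.2089]
tool_rot: [-2.421, -1.995, -0.004]
contact_force: [2.5, 7.9, -17.1]
opening: 0.0106
grip_force: 34.0
```

```bash
python3 go.py 1 .4569 -.110 .208 78.5
```

```text
t 9.325 [ 0.4598 -0.1106  0.2089] yaw 79.0 F [  2.5   7.9 -17.1]
[-0.   -0.07  0.02] [-0.01 -0.04  0.06]
```

Forces are low and the bar follows. I'll continue the half turn.

Request:
drive_tool(steps=[{"translation": [-0.011, -0.158, 0], "angular": [0, 0, -0.9875], "gripper": 0.05}, {"translation": [-0.011, -0.158, 0], "angular": [0, 0, -0.9875], "gripper": 0.05}, {"translation": [-0.011, -0.158, 0], "angular": [0, 0, -0.9875], "gripper": 0.05}, {"translation": [-0.011, -0.158, 0], "angular": [0, 0, -0.9875], "gripper": 0.05}, {"translation": [-0.011, -0.158, 0], "angular": [0, 0, -0.9875], "gripper": 0.05}, {"translation": [-0.011, -0.158, 0], "angular": [0, 0, -0.9875], "gripper": 0.05}, {"translation": [-0.011, -0.158, 0], "angular": [0, 0, -0.9875], "gripper": 0.05}, {"translation": [-0.011, -0.158, 0], "angular": [0, 0, -0.9875], "gripper": 0.05}])

```text
t: 10.32
tool_pos: [0.4138, -0.1269, 0.2089]
tool_rot: [-1.014, -2.968, -0.008]
contact_force: [-1.4, 9.1, -14.3]
opening: 0.0108
grip_force: 33.9
```

Request:
drive_tool(steps=[{"translation": [-0.011, -0.158, 0], "angular": [0, 0, -0.9875], "gripper": 0.05}, {"translation": [-0.011, -0.158, 0], "angular": [0, 0, -0.9875], "gripper": 0.05}, {"translation": [-0.011, -0.158, 0], "angular": [0, 0, -0.9875], "gripper": 0.05}, {"translation": [-0.011, -0.158, 0], "angular": [0, 0, -0.9875], "gripper": 0.05}, {"translation": [-0.011, -0.158, 0], "angular": [0, 0, -0.9875], "gripper": 0.05}, {"translation": [-0.011, -0.158, 0], "angular": [0, 0, -0.9875], "gripper": 0.05}, {"translation": [-0.011, -0.158, 0], "angular": [0, 0, -0.9875], "gripper": 0.05}, {"translation": [-0.011, -0.158, 0], "angular": [0, 0, -0.9875], "gripper": 0.05}])

```text
t: 11.32
tool_pos: [0.4086, -0.1748, 0.2089]
tool_rot: [0.692, -3.062, -0.012]
contact_force: [-0.6, 11.0, -14.8]
opening: 0.0105
grip_force: 34.0
```

```bash
python3 go.py 1 .4056 -.1746 .208 204.9;python3 -c "
from h import *
print(ctrl.get_obs()['q'])"
```

```text
t 11.325 [ 0.4086 -0.1748  0.2089] yaw -154.5 F [ -0.6  11.  -14.8]
[0.06 0.04 0.02] [ 0.06 -0.    0.07]
[-0.57458068 -0.38539644  2.03722015  0.00396971  1.49659902 -2.59017546]
```

Request:
drive_tool(steps=[{"translation": [0, 0, 0], "angular": [0, 0, 0], "gripper": 0.45}, {"translation": [0, 0, 0], "angular": [0, 0, 0], "gripper": 0.45}, {"translation": [0, 0, 0], "angular": [0, 0, 0], "gripper": 0.45}, {"translation": [0, 0, -0.8], "angular": [0, 0, 0], "gripper": 0.45}, {"translation": [0, 0, -0.8], "angular": [0, 0, 0], "gripper": 0.45}, {"translation": [0, 0, 0], "angular": [0, 0, 1], "gripper": 0.45}, {"translation": [0, 0, 0], "angular": [0, 0, 1], "gripper": 0.45}, {"translation": [0, 0, 0], "angular": [0, 0, 1], "gripper": 0.45}])

```text
t: 12.32
tool_pos: [0.4102, -0.1778, 0.2767]
tool_rot: [-0.022, 3.139, -0.003]
contact_force: [0.4, 0.4, -0.4]
opening: 0.0386
grip_force: 0.0
```

Request:
drive_tool(steps=[{"translation": [0, 0, 0], "angular": [0, 0, 1], "gripper": 0.45}, {"translation": [0, 0, 0], "angular": [0, 0, 1], "gripper": 0.45}, {"translation": [0, 0, 0], "angular": [0, 0, 1], "gripper": 0.45}, {"translation": [0, 0, 0], "angular": [0, 0, 1], "gripper": 0.45}, {"translation": [0, 0, 0], "angular": [0, 0, 1], "gripper": 0.45}, {"translation": [0, 0, 0], "angular": [0, 0, 1], "gripper": 0.45}, {"translation": [0, 0, 0], "angular": [0, 0, 1], "gripper": 0.45}, {"translation": [0, 0, 0], "angular": [0, 0, 1], "gripper": 0.45}])

```text
t: 13.32
tool_pos: [0.4101, -0.1778, 0.2766]
tool_rot: [1.644, 2.674, -0.001]
contact_force: [-0.6, 0.3, -0.3]
opening: 0.0381
grip_force: 0.0
```

```bash
python3 look.py 4; python3 - <<'E'
from h import *
w=dict(np.load('pics/w4.npz'));P=cloud(w);Z=P[...,2]
m=(Z>.221)&(Z<.24)&(np.hypot(P[...,0]-.45,P[...,1]+.156)<.075)&(w['depth']>.1)
n,l,st,c=cv2.connectedComponentsWithStats(m.astype(np.uint8))
for k in range(1,n):
    if st[k,4]>100:
        q=P[l==k]; c0=q.mean(0); e=np.linalg.svd(q[:,:2]-c0[:2],full_matrices=0)[2][0]; s=(q[:,:2]-c0[:2])@e
        print(st[k],c0,np.degrees(np.arctan2(e[1],e[0])),(c0[:2]+np.outer([s.min(),s.max()],e)))
E
python3 go.py 12 .4917 -.1371 .27 24.9
```

```text
13.325 [ 0.41014979 -0.17778109  0.27655892] [ 1.64442443e+00  2.67361438e+00 -7.37976034e-04] [-5.75512440e-01 -4.18091346e-01  1.94950814e+00 -4.04148885e-04
  1.60741738e+00 -1.04348992e+00]
332.07696729442125 [ 0.37796316 -0.11507252  0.41947739] [ 0.12766873 -0.25033565 -0.95970451]
[ 260  209  195   45 4327] [ 0.44745229 -0.1548816   0.23156346] 26.56151322578037 [[ 0.39566213 -0.18077269]
 [ 0.50137555 -0.12792414]]
t 13.425 [ 0.4101 -0.1777  0.2765] yaw 117.1 F [-0.4  0.2  0.4]
[-0.    0.19  0.01] [0.   0.   0.96]
[0.02 0.19 0.01] [0.   0.   0.96]
[0.05 0.18 0.01] [0.   0.   0.96]
[0.07 0.18 0.01] [0.   0.   0.96]
[0.1  0.16 0.01] [0.   0.   0.96]
[0.12 0.15 0.01] [0.   0.   0.96]
[0.14 0.13 0.01] [0.   0.   0.96]
[0.15 0.11 0.01] [0.   0.   0.96]
[0.17 0.09 0.01] [0.   0.   0.96]
[0.18 0.07 0.01] [0.   0.   0.96]
[0.18 0.05 0.01] [0.   0.   0.96]
[0.19 0.02 0.01] [0.   0.   0.96]
```

The bar is at about 26°, as expected. I'll move to the other end.

Request:
drive_tool(steps=[{"translation": [0, 0.25, 0], "angular": [0, 0, 0.95], "gripper": 0.45}, {"translation": [0.03, 0.25, 0], "angular": [0, 0, 0.95], "gripper": 0.45}, {"translation": [0.06, 0.24, 0], "angular": [0, 0, 0.95], "gripper": 0.45}, {"translation": [0.1, 0.23, 0], "angular": [0, 0, 0.95], "gripper": 0.45}, {"translation": [0.13, 0.21, 0], "angular": [0, 0, 0.95], "gripper": 0.45}, {"translation": [0.15, 0.2, 0], "angular": [0, 0, 0.95], "gripper": 0.45}, {"translation": [0.18, 0.17, 0], "angular": [0, 0, 0.95], "gripper": 0.45}, {"translation": [0.2, 0.14, 0], "angular": [0, 0, 0.95], "gripper": 0.45}])

```text
t: 14.42
tool_pos: [0.481, -0.1409, 0.276]
tool_rot: [2.77, 1.479, 0.001]
contact_force: [0.7, 0.2, -0.1]
opening: 0.0382
grip_force: 0.0
```

```bash
python3 go.py 4 .4914 -.1364 .24 25.9
```

```text
t 14.425 [ 0.481  -0.1409  0.276 ] yaw 56.2 F [ 0.7  0.2 -0.1]
[0.06 0.04 0.23] [ 0.   -0.    0.95]
[0.06 0.03 0.23] [ 0.   -0.    0.95]
[0.07 0.02 0.23] [ 0.   -0.    0.95]
[0.07 0.01 0.23] [ 0.   -0.    0.95]
```

Request:
drive_tool(steps=[{"translation": [0.06, 0.04, 0], "angular": [0, 0, 0.95], "gripper": 0.45}, {"translation": [0.06, 0.03, 0], "angular": [0, 0, 0.95], "gripper": 0.45}, {"translation": [0.07, 0.02, 0], "angular": [0, 0, 0.95], "gripper": 0.45}, {"translation": [0.07, 0.01, 0], "angular": [0, 0, 0.95], "gripper": 0.45}, {"translation": [0, 0, 0.8], "angular": [0, 0, 0], "gripper": 0.45}, {"translation": [0, 0, 0.9], "angular": [0, 0, 0], "gripper": 0.45}, {"translation": [0, 0, 0], "angular": [0, 0, 0], "gripper": 0.45}])

```text
t: 15.3
tool_pos: [0.4891, -0.1356, 0.2045]
tool_rot: [-3.058, -0.706, 0.007]
contact_force: [0.9, 0.2, 0.5]
opening: 0.0386
grip_force: 0.0
```

Request:
drive_tool(steps=[{"translation": [0, 0, 0], "angular": [0, 0, 0], "gripper": 0.05}, {"translation": [0, 0, 0], "angular": [0, 0, 0], "gripper": 0.05}, {"translation": [0, 0, 0], "angular": [0, 0, 0], "gripper": 0.05}, {"translation": [0, 0, 0], "angular": [0, 0, 0], "gripper": 0.05}, {"translation": [0, 0, 0], "angular": [0, 0, 0], "gripper": 0.05}])

```text
t: 15.92
tool_pos: [0.4916, -0.1361, 0.2095]
tool_rot: [3.061, 0.704, 0.004]
contact_force: [-1.2, 4.4, 6.0]
opening: 0.0107
grip_force: 34.5
```

```bash
python3 go.py 1 .4914 -.1364 .208 25.9
```

```text
t 15.925 [ 0.4916 -0.1361  0.2095] yaw 25.9 F [-1.2  4.4  6. ]
[-0.01  0.01  0.04] [ 0.01 -0.02  0.  ]
```

Request:
drive_tool(steps=[{"translation": [-0.011, -0.157, 0], "angular": [0, 0, -0.982], "gripper": 0.05}, {"translation": [-0.011, -0.157, 0], "angular": [0, 0, -0.982], "gripper": 0.05}, {"translation": [-0.011, -0.157, 0], "angular": [0, 0, -0.982], "gripper": 0.05}, {"translation": [-0.011, -0.157, 0], "angular": [0, 0, -0.982], "gripper": 0.05}, {"translation": [-0.011, -0.157, 0], "angular": [0, 0, -0.982], "gripper": 0.05}, {"translation": [-0.011, -0.157, 0], "angular": [0, 0, -0.982], "gripper": 0.05}, {"translation": [-0.011, -0.157, 0], "angular": [0, 0, -0.982], "gripper": 0.05}, {"translation": [-0.011, -0.157, 0], "angular": [0, 0, -0.982], "gripper": 0.05}])

```text
t: 16.92
tool_pos: [0.4519, -0.1093, 0.2096]
tool_rot: [2.238, 2.201, 0.008]
contact_force: [1.3, 6.3, 5.6]
opening: 0.0104
grip_force: 34.8
```

Request:
drive_tool(steps=[{"translation": [-0.011, -0.157, 0], "angular": [0, 0, -0.982], "gripper": 0.05}, {"translation": [-0.011, -0.157, 0], "angular": [0, 0, -0.982], "gripper": 0.05}, {"translation": [-0.011, -0.157, 0], "angular": [0, 0, -0.982], "gripper": 0.05}, {"translation": [-0.011, -0.157, 0], "angular": [0, 0, -0.982], "gripper": 0.05}, {"translation": [-0.011, -0.157, 0], "angular": [0, 0, -0.982], "gripper": 0.05}, {"translation": [-0.011, -0.157, 0], "angular": [0, 0, -0.982], "gripper": 0.05}, {"translation": [-0.011, -0.157, 0], "angular": [0, 0, -0.982], "gripper": 0.05}, {"translation": [-0.011, -0.157, 0], "angular": [0, 0, -0.982], "gripper": 0.05}])

```text
t: 17.92
tool_pos: [0.4095, -0.1332, 0.2095]
tool_rot: [0.761, 3.047, 0.006]
contact_force: [-1.8, 9.6, 7.4]
opening: 0.0105
grip_force: 34.1
```

Request:
drive_tool(steps=[{"translation": [-0.011, -0.157, 0], "angular": [0, 0, -0.982], "gripper": 0.05}, {"translation": [-0.011, -0.157, 0], "angular": [0, 0, -0.982], "gripper": 0.05}, {"translation": [-0.011, -0.157, 0], "angular": [0, 0, -0.982], "gripper": 0.05}, {"translation": [-0.011, -0.157, 0], "angular": [0, 0, -0.982], "gripper": 0.05}, {"translation": [-0.011, -0.157, 0], "angular": [0, 0, -0.982], "gripper": 0.05}, {"translation": [-0.011, -0.157, 0], "angular": [0, 0, -0.982], "gripper": 0.05}, {"translation": [-0.011, -0.157, 0], "angular": [0, 0, -0.982], "gripper": 0.05}, {"translation": [-0.011, -0.157, 0], "angular": [0, 0, -0.982], "gripper": 0.05}])

```text
t: 18.92
tool_pos: [0.4122, -0.1814, 0.2095]
tool_rot: [-0.939, 2.995, 0.003]
contact_force: [-2.6, 9.1, 7.8]
opening: 0.0108
grip_force: 34.1
```

Request:
drive_tool(steps=[{"translation": [0, 0, 0], "angular": [0, 0, 0], "gripper": 0.05}, {"translation": [0, 0, 0], "angular": [0, 0, 0], "gripper": 0.45}, {"translation": [0, 0, 0], "angular": [0, 0, 0], "gripper": 0.45}, {"translation": [0, 0, 0], "angular": [0, 0, 0], "gripper": 0.45}, {"translation": [0, 0, -0.9], "angular": [0, 0, 0], "gripper": 0.45}, {"translation": [0, 0, -0.9], "angular": [0, 0, 0], "gripper": 0.45}])

```text
t: 19.68
tool_pos: [0.4112, -0.1824, 0.2793]
tool_rot: [0.93, -3.0, -0.001]
contact_force: [0.0, -0.6, 0.6]
opening: 0.0387
grip_force: 0.0
```

```bash
python3 go.py 1 .4122 -.1827 .27 214.7
```

```text
t 19.675 [ 0.4112 -0.1824  0.2793] yaw -145.6 F [ 0.  -0.6  0.6]
[-0.02 -0.02  0.23] [ 0.01 -0.01 -0.03]
```

Request:
drive_tool(steps=[{"translation": [0, 0, -0.5], "angular": [0, 0, 1], "gripper": 0.45}, {"translation": [0, 0, -0.3], "angular": [0, 0, 1], "gripper": 0.45}, {"translation": [0, 0, 0], "angular": [0, 0, 1], "gripper": 0.45}, {"translation": [0, 0, 0], "angular": [0, 0, 1], "gripper": 0.45}, {"translation": [0, 0, 0], "angular": [0, 0, 1], "gripper": 0.45}, {"translation": [0, 0, 0], "angular": [0, 0, 1], "gripper": 0.45}, {"translation": [0, 0, 0], "angular": [0, 0, 1], "gripper": 0.45}, {"translation": [0, 0, 0], "angular": [0, 0, 1], "gripper": 0.45}])

```text
t: 20.68
tool_pos: [0.4115, -0.1826, 0.311]
tool_rot: [-0.808, -3.036, 0.0]
contact_force: [-0.3, -0.2, 0.2]
opening: 0.0385
grip_force: 0.0
```

```bash
python3 go.py 8 .425 -.292 .32 80
```

```text
t 20.675 [ 0.4115 -0.1826  0.311 ] yaw 150.2 F [-0.3 -0.2  0.2]
[-0.21 -0.28 -0.03] [-0.   0.   1.1]
[-0.25 -0.24 -0.03] [-0.   0.   1.1]
[-0.28 -0.2  -0.03] [-0.   0.   1.1]
[-0.31 -0.16 -0.03] [-0.   0.   1.1]
[-0.33 -0.11 -0.03] [-0.   0.   1.1]
[-0.34 -0.06 -0.03] [-0.   0.   1.1]
[-0.34 -0.   -0.03] [-0.   0.   1.1]
[-0.34  0.05 -0.03] [-0.   0.   1.1]
```

Request:
drive_tool(steps=[{"translation": [-0.21, -0.28, -0.05], "angular": [0, 0, 1], "gripper": 0.45}, {"translation": [-0.25, -0.24, -0.05], "angular": [0, 0, 1], "gripper": 0.45}, {"translation": [-0.28, -0.2, -0.05], "angular": [0, 0, 1], "gripper": 0.45}, {"translation": [-0.31, -0.16, -0.03], "angular": [0, 0, 1], "gripper": 0.45}, {"translation": [-0.33, -0.11, -0.03], "angular": [0, 0, 1], "gripper": 0.45}, {"translation": [-0.34, -0.06, -0.03], "angular": [0, 0, 1], "gripper": 0.45}, {"translation": [-0.34, -0.02, -0.03], "angular": [0, 0, 1], "gripper": 0.45}, {"translation": [-0.34, 0.04, 0], "angular": [0, 0, 1], "gripper": 0.45}])

```text
t: 21.68
tool_pos: [0.4295, -0.2922, 0.3219]
tool_rot: [2.294, 2.146, -0.0]
contact_force: [-0.0, 0.4, 0.6]
opening: 0.0383
grip_force: 0.0
```

Request:
drive_tool(steps=[{"translation": [0, 0, 0], "angular": [0, 0, 0.75], "gripper": 0.45}, {"translation": [0, 0, 0], "angular": [0, 0, 0], "gripper": 0.45}])

```text
t: 21.92
tool_pos: [0.4294, -0.2918, 0.3217]
tool_rot: [-2.397, -2.03, 0.0]
contact_force: [-0.1, 0.9, -0.2]
opening: 0.0384
grip_force: 0.0
```

```bash
cat > meas.py <<'E'
import sys
from h import *
w=dict(np.load(f'pics/w{sys.argv[1]}.npz'));P=cloud(w);Z=P[...,2]
O=np.array([.4497,-.156]);c,s=np.cos(-.18),np.sin(-.18);L=(P[...,:2]-O)@np.array([[c,-s],[s,c]])
def st(m,t): print(t,m.sum(),(Z[m].mean().round(5),np.median(Z[m]).round(5)) if m.any() else '')
r=np.hypot(L[...,0]+.075,L[...,1])
st((r<.043)&(r>.035)&(Z>.09)&(Z<.12)&(w['color'].min(2)>120),'plat'); 
st((r<.043)&(r>.035)&(Z>.09)&(Z<.12)&(L[...,1]<-.02),'plat near ptr')
st((abs(L[...,0]+.075)<.004)&(L[...,1]<-.048)&(L[...,1]>-.058)&(Z>.092)&(Z<.104),'ptr')
m=(Z>.221)&(Z<.24)&(np.hypot(*(P[...,:2]-O).T).T<.075)&(w['depth']>.1)
n,l,stt,cc=cv2.connectedComponentsWithStats(m.astype(np.uint8))
for k in range(1,n):
    if stt[k,4]>100:
        q=P[l==k]; c0=q.mean(0); e=np.linalg.svd(q[:,:2]-c0[:2],full_matrices=0)[2][0]
        print('bar',stt[k,4],c0,np.degrees(np.arctan2(e[1],e[0]))%180)
m=(abs(L[...,0])<.012)&(L[...,1]<-.115)&(L[...,1]>-.15)&(Z>.18)&(Z<.22); st(m,'ball'); print(P[m].mean(0) if m.any() else '')
m=(np.hypot(L[...,0]+.075,L[...,1])<.04)&(Z>.14)&(Z<.18); st(m,'lid'); print((L[m].min(0)+L[m].max(0))/2)
E
python3 look.py 5; python3 meas.py 5; echo ref; python3 meas.py 2
```

```text
21.925 [ 0.42938813 -0.29178235  0.32172362] [-2.39747189e+00 -2.02960856e+00  3.67960213e-04] [-7.40174542e-01 -2.39907552e-01  1.73770767e+00 -1.83598589e-04
  1.64420479e+00 -5.74381101e-01]
332.07696729442125 [ 0.44098381 -0.22275863  0.46480896] [-0.0457862  -0.27460432 -0.9604666 ]
plat 700 (np.float64(0.09749), np.float64(0.09749))
plat near ptr 562 (np.float64(0.09748), np.float64(0.09748))
ptr 53 (np.float64(0.09691), np.float64(0.09707))
bar 2305 [ 0.43148449 -0.17140379  0.23169092] 30.30121977669762
ball 447 (np.float64(0.1997), np.float64(0.20036))
[ 0.42688595 -0.2813796   0.19970265]
lid 4691 (np.float64(0.15009), np.float64(0.14991))
[-0.07111185 -0.00375276]
ref
plat 539 (np.float64(0.11439), np.float64(0.1144))
plat near ptr 367 (np.float64(0.11438), np.float64(0.11442))
ptr 29 (np.float64(0.09697), np.float64(0.09692))
bar 2135 [ 0.45198283 -0.15535391  0.23187433] 15.289677798744435
ball 0 

lid 2610 (np.float64(0.16711), np.float64(0.1669))
[-0.07398777  0.00194081]
```

View pics/w5.png

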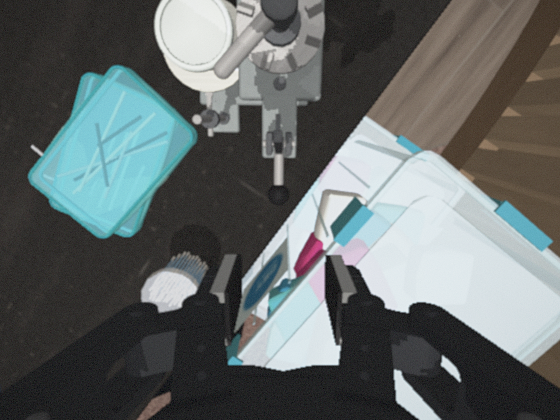

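The platform now reads 97.5 mm against the pointer's 97.0 mm. The pot is upright at (195,30), and the ball lies thrown back at (279,194). Before closing the pawl I'll check the bar angle from pixels.

```bash
python3 - <<'E'
from h import *
w=dict(np.load('pics/w5.npz'));P=cloud(w);Z=P[...,2]
O=np.array([.4502,-.1566]); d=P[...,:2]-O; r=np.hypot(d[...,0],d[...,1])
for lo,hi in((.02,.04),(.035,.055)):
    m=(Z>.226)&(Z<.236)&(r>lo)&(r<hi)&(w['depth']>.1)&(d[...,0]<0); q=P[m][:,:2]; c=q.mean(0)
    print(m.sum(),c,np.degrees(np.arctan2(*(O-c)[::-1])),np.degrees(np.arctan2(*np.linalg.svd(q-c,full_matrices=0)[2][0][::-1]))%180)
m=(Z>.226)&(Z<.236)&(r>.02)&(r<.056)&(d[...,0]<0); q=P[m][:,:2]
l=cv2.fitLine(q.astype(np.float32)*1000,cv2.DIST_HUBER,0,.01,.01).ravel(); print(l,np.degrees(np.arctan2(l[1],l[0]))%180)
E
python3 go.py 4 .4262 -.2852 .24 79.7
```

```text
631 [ 0.42590761 -0.17363914] 35.04654418993711 36.513679036729656
603 [ 0.41362643 -0.18250346] 35.30826696565296 36.19767100331231
[   0.8093094     0.58738256  419.5382     -178.43254   ] 35.971485
t 22.025 [ 0.4294 -0.2915  0.3219] yaw 80.5 F [ 0.  -0.1  0.8]
[ 0.04 -0.03  0.51] [-0.    0.    0.03]
[ 0.04 -0.03  0.51] [-0.    0.    0.03]
[ 0.04 -0.03  0.51] [-0.    0.    0.03]
[ 0.04 -0.03  0.51] [-0.    0.    0.03]
```

Bar at about 35.5°, against the gap at 34.7°. That's well within tolerance, so I'll descend on the ball and grip it.

Request:
drive_tool(steps=[{"translation": [0.04, -0.03, 0.9], "angular": [0, 0, 0.03], "gripper": 0.45}, {"translation": [0.04, -0.03, 0.9], "angular": [0, 0, 0.03], "gripper": 0.45}, {"translation": [0.04, -0.03, 0.9], "angular": [0, 0, 0.03], "gripper": 0.45}, {"translation": [0.03, -0.03, 0.88], "angular": [0, 0, 0], "gripper": 0.45}, {"translation": [0, 0, 0], "angular": [0, 0, 0], "gripper": 0.45}])

```text
t: 22.65
tool_pos: [0.4241, -0.2831, 0.1755]
tool_rot: [-2.405, -2.011, 0.002]
contact_force: [0.1, -0.2, 0.2]
opening: 0.0384
grip_force: 0.0
```

Request:
drive_tool(steps=[{"translation": [0, 0, 0], "angular": [0, 0, 0], "gripper": 0.1}, {"translation": [0, 0, 0], "angular": [0, 0, 0], "gripper": 0.1}, {"translation": [0, 0, 0], "angular": [0, 0, 0], "gripper": 0.1}, {"translation": [0, 0, 0], "angular": [0, 0, 0], "gripper": 0.1}, {"translation": [0, 0, 0], "angular": [0, 0, 0], "gripper": 0.1}], force=25)

```text
t: 23.28
tool_pos: [0.4263, -0.2855, 0.1807]
tool_rot: [2.409, 2.012, 0.0]
contact_force: [-2.0, 0.8, 5.3]
opening: 0.016
grip_force: 24.7
```

```bash
python3 - <<'E'
import numpy as np
th=np.array([1.35,1.2,1.0,.8,.6,.4,.25,.1]); x=-42*np.sin(th)/40; z=(42-42*np.cos(th))/40
print(np.c_[np.diff(x),np.diff(z)].round(2))
E
```

```text
[[ 0.05 -0.15]
 [ 0.1  -0.19]
 [ 0.13 -0.16]
 [ 0.16 -0.14]
 [ 0.18 -0.1 ]
 [ 0.15 -0.05]
 [ 0.15 -0.03]]
```

Request:
drive_tool(steps=[{"translation": [0.05, 0, -0.15], "angular": [0, 0, 0], "gripper": 0.1}, {"translation": [0.1, 0, -0.19], "angular": [0, 0, 0], "gripper": 0.1}, {"translation": [0.13, 0, -0.16], "angular": [0, 0, 0], "gripper": 0.1}, {"translation": [0.16, 0, -0.14], "angular": [0, 0, 0], "gripper": 0.1}, {"translation": [0.18, 0, -0.1], "angular": [0, 0, 0], "gripper": 0.1}, {"translation": [0.15, 0, -0.05], "angular": [0, 0, 0], "gripper": 0.1}, {"translation": [0.15, 0, -0.03], "angular": [0, 0, 0], "gripper": 0.1}, {"translation": [0, 0, 0], "angular": [0, 0, 0], "gripper": 0.1}])

```text
t: 24.28
tool_pos: [0.4328, -0.2484, 0.2122]
tool_rot: [2.41, 2.014, 0.001]
contact_force: [3.8, -3.0, 2.3]
opening: 0.0156
grip_force: 24.8
```

Request:
drive_tool(steps=[{"translation": [0, 0, 0], "angular": [0, 0, 0], "gripper": 0.45}, {"translation": [0, 0, 0], "angular": [0, 0, 0], "gripper": 0.45}, {"translation": [0, 0, 0], "angular": [0, 0, 0], "gripper": 0.45}, {"translation": [0, 0, -0.5], "angular": [0, 0, 0], "gripper": 0.45}, {"translation": [0, 0, -1], "angular": [0, 0, 0], "gripper": 0.45}, {"translation": [-0.4, 0, -1], "angular": [0, 0, 0], "gripper": 0.45}, {"translation": [-0.6, 0, -0.3], "angular": [0, 0, 0], "gripper": 0.45}, {"translation": [0, 0, 0], "angular": [0, 0, 0], "gripper": 0.45}])

```text
t: 25.28
tool_pos: [0.4255, -0.2893, 0.3268]
tool_rot: [2.41, 2.009, 0.001]
contact_force: [-0.4, 0.0, -0.5]
opening: 0.0383
grip_force: 0.0
```

```bash
python3 look.py 6; python3 meas.py 6; python3 - <<'E'
from h import *
w=dict(np.load('pics/w6.npz'));P=cloud(w);Z=P[...,2]
O=np.array([.4502,-.1566]);c,s=np.cos(-.18),np.sin(-.18);L=(P[...,:2]-O)@np.array([[c,-s],[s,c]])
m=(abs(L[...,0])<.02)&(abs(L[...,1]+.09)<.03)&(Z>.222)&(Z<.25); print('ball',m.sum(),L[m].mean(0),Z[m].max())
for y in np.arange(-.08,-.02,.008):
    m=(abs(L[...,0])<.003)&(abs(L[...,1]-y)<.004)&(Z>.16)&(Z<.22); print(round(y,3),m.sum(),np.median(Z[m]) if m.any() else '')
s=ctrl.get_image('side')
c1=cv2.resize(w['color'][0:230,140:360],(573,600),interpolation=2); cv2.imwrite('pics/w6c.png',c1[:,:,::-1])
E
```

```text
25.275 [ 0.42551884 -0.28933481  0.32676492] [2.41013201e+00 2.00877867e+00 9.44196929e-04] [-7.41877953e-01 -2.55435805e-01  1.74241236e+00  4.99422172e-05
  1.65048330e+00 -5.60718310e-01]
332.07696729442125 [ 0.43769053 -0.22007362  0.46966479] [-0.0466441  -0.27664475 -0.95983958]
plat 651 (np.float64(0.09748), np.float64(0.09746))
plat near ptr 510 (np.float64(0.09749), np.float64(0.09747))
ptr 51 (np.float64(0.09696), np.float64(0.09705))
bar 2374 [ 0.4328485  -0.16997985  0.23206112] 31.77084865133793
ball 0 

lid 4845 (np.float64(0.15012), np.float64(0.14994))
[-0.07399778 -0.00176322]
ball 492 [-0.00069576 -0.08868237] 0.237736889211124
-0.08 63 0.19435859191473528
-0.072 70 0.1946837341039856
-0.064 76 0.1943087196601529
-0.056 87 0.19424935037761734
-0.048 87 0.19442492025131197
-0.04 85 0.19433251265390872
-0.032 88 0.19439191447046997
-0.024 80 0.19420356732041003
```

View pics/w6c.png

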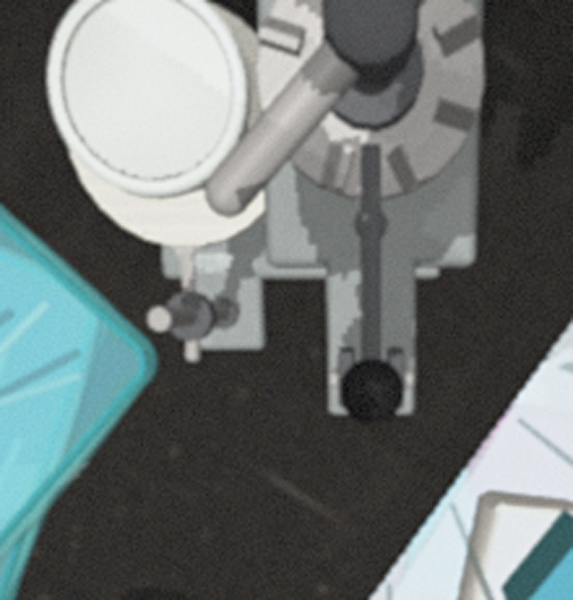

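The pawl's arm is level at 194.3 mm along its whole length, so its tooth is fully in the gap. The platform is within about 0.5 mm of the pointer, the pot stands upright at crop (155,90), and the gripper is clear. Handing in.

```bash
python3 -c "
from station import ctrl
print(ctrl.finish_job())"
```

```text
the job is handed in; nothing more can be done
None
```

The job is handed in, with no verdict returned: the platform reads about 0.5 mm above the pointer, the pot is upright on it, and the pawl is fully down between two teeth; I kept clear of the pointer, jars and tape roll but did not re-measure the jars or roll, and it took about 25 s.

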